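Load the label unwinder and snap its hub cap home

TASK

Load the label unwinder: set the small white label roll over the stud so that it lies flat in the round recess of the turntable, and then push the red hub cap onto the stud until it clicks and keep pressing until it sits fully home, flat on the roll. Finish while still holding the cap pressed down firmly on the roll, without letting go of it. Leave the big label roll, stapler, tape measure and blue marker where they are.

Things in the scene. Friction and masses are not known exactly. Their poses are not given: they have to be found in the camera images.
- unwinder: label unwinder, fixed: grey base plate, top 15 mm above the bench, from x -130 to 58 and y -56 to 56 mm in its own axes. Origin: on the bench, on the turntable's axis. A guide roller (14 mm thick, top at 62 mm) stands at (-78, 26) mm, a peel bar (top at 58 mm) at (-112, -12) mm; its +y and -y sides are clear for fingers
- seat (a point): centre of the floor of the recess in the black turntable (84 mm across, on the unwinder; braked, at any angle, need not be turned), 20 mm above the bench, z up. The recess is round, 65 mm across, 5 mm deep, its mouth bevelled. The label roll lies in it when its origin is here. Keep fingertips above the rim
- stud_tip (a point): tip of the aluminium stud that rises 54.5 mm from the seat, on the same axis: 22 mm thick up to 27 mm above the seat, then a 16 mm neck with four sprung dark steel balls (44.5 mm above the seat, standing out to 23 mm across), above them a tapered nose 9 mm across at the tip
- label_roll: small white label roll lying flat, 62 mm across, 36 mm high, 70 to 140 g, with a 25 mm bore right through its brown core. Origin: centre of its underside, z up along its axis. Its angle about the axis does not matter
- hub_cap: red hub cap, 40 g, on its flange (48 mm across, 3.5 mm thick); ribbed grip 31 mm across, closed top 27 mm up. Origin: centre of underside, z up. 19.4 mm snap lip below, bore 22 mm deep. It meets the balls 12.5 mm above the roll, takes about 11 N, clicks (force drops away) 5 to 8 mm above it, is then drawn down; home: underside on the roll, 36 mm above the seat
- big_roll: bystander: big white label roll, 83 mm across, 56 mm high; it does not fit the recess. Origin: centre of its underside
- stapler: bystander: black stapler, 148 mm long, 46 mm high. Origin: centre of its underside
- tape_measure: bystander: yellow tape measure, 47 x 78 x 64 mm. Origin: centre of its underside
- blue_marker: bystander: blue marker pen lying on the bench, 138 mm long, 20 mm thick. Origin: centre of its underside
Things that resemble listed ones, but are neither listed nor needed, are in the scene too. Leave any black or green look-alike of the hub_cap alone.

How it is judged:
On the way, in this order (a step that is already met when the one before it is completed fails the run):
1. the label roll lies flat in the recess over the stud, with the hub cap not yet on (horizontal distance between label_roll and seat below 0.004 m and distance between label_roll and seat below 0.0045 m and angle between the z axis of label_roll and the z axis of seat, either way round below 0.05 rad and horizontal distance between hub_cap and seat above 0.05 m), for 0.2 s.
2. the hub cap has been pushed past the click and lies on the roll (z of hub_cap in the frame of seat below 0.0385 m and horizontal distance between hub_cap and seat below 0.004 m), for 0.2 s.
At the end, for the whole second after the job is handed in: The roll lies flat in the recess (within 4 mm, 3 degrees); the hub cap is upright and home on it (underside within 1.5 mm of 36 mm above the seat, 3 mm of the axis); the fingers still hold the cap at rest and press it on the roll with at least 4 N (horizontal distance between label_roll and seat below 0.004 m and distance between label_roll and seat below 0.0045 m and angle between the z axis of label_roll and the z axis of seat, either way round below 0.05 rad and z of hub_cap in the frame of seat between 0.033 and 0.0375 m and horizontal distance between hub_cap and seat below 0.003 m and angle between hub_cap's own z axis and vertical below 0.06 rad and contact force between hub_cap and label_roll above 4 N and contact force between the fingers and hub_cap above 2 N and linear speed of hub_cap below 0.02 m/s); the arm keeps its last pose, push and grip.
It fails at once if a bystander (big label roll, stapler, tape measure, blue marker) is shifted by more than 2 cm (distance of any of big_roll, stapler, tape_measure, blue_marker from where it was at the start of the episode above 0.02 m).
It also fails if it takes over 69 s, if anything falls off the work surface, if the arm or the gripper's body presses on something with over 40 N, if the wrist force passes 120 N, or if a joint passes its speed limit or range.

ROBOT

A 7-joint arm with a two-finger parallel gripper is mounted at the origin on a cart in front of the work surface, level with it; the furniture and walls round the work are solid. World frame = base frame: x ahead of the robot, y to its left, z up, the work surface at z = 0. Lengths are in m, angles in rad, forces in N, time in s.
With the tool pointing down it reaches from about 0.425 to 0.875 m from the base axis. Payload 4.7 kg.
Tool frame: the origin (TCP) lies between the finger pads; the fingertips stand 19 mm ahead of it and the grasp point (between the pads) is the TCP (nose_length is the distance from the TCP to the fingertips, in m); z points along the fingers, y is the line along which they close (so a half turn about z gives the same grasp; the last joint's range is limited). The gripper opens to 87 mm and grips with 3 to 60 N. Pads are 19 mm wide; open, the fingers measure 117 mm over their backs; the gripper's body (75 mm by 190 mm) begins 51 mm behind the grasp point.
Start: joints at [1.212, 0.321, -0.07, 1.45, 0.023, 1.371, -0.057], TCP at [0.237, -0.605, 0.242] pointing down, gripper open.
Joint ranges: [-2.86, 2.86], [-0.3, 2.09], [-1.38, 1.24], [0.06, 2.45], [-1.56, 4.7], [0.09, 2.05], [-2.69, 2.69]. Speed limits (rad/s): [2.57, 2.57, 3.14, 3.14, 3.14, 3.14, 3.14].

INTERFACE

Orientations are given as [roll, pitch, yaw] about the fixed x, y, z axes, in that order (R = Rz(yaw) Ry(pitch) Rx(roll)).
In Python, from plant import state, read_camera, camera_model, finish_job, nose_length gives the robot as it stands. The module is installed in compiled form; this text tells all that it offers.
- The arm moves only by the tool play_rows, never from a script. Its argument "commands" is a list of rows, each a list of 5 numbers: the opening, from -1 (shut) to 1 (fully open), then the shift along the tool's x, y, z in mm, then the turn about the tool's z in rad. A call has 1 to 8 rows; each row shifts and turns the commanded pose from where the row before left it, along the tool's axes as they then stand; what a row does not reach is not made up. A row lasts 1/10 s, in which the tool goes at most 50 mm and 8.59 degrees, less where a joint would pass 70% of its speed; a pose out of reach is approached as far as the arm can. A call with a gripper value outside its range is refused whole. The fingers move at their own pace and stop on an object; the grip force is fixed at half the most. Time passes only in rows, so rows that do not move let the fingers close. It gives the time, the measured TCP pose, the force, the opening and the grip force at its end, in the units of the state.
- state(): the state, without advancing time (a new reading comes with each control period).
- read_camera(name): name is "side" or "top" or "wrist"; returns the picture (400x640x3 uint8, red, green, blue); there is no depth.
- camera_model(name): a dict with "fx", "fy", "cx", "cy" (pixels), "dist_coeffs" ([k1, k2, p1, p2, k3] as OpenCV has them; the pictures are not rectified), "rvec" (rotation vector, rad) and "tvec" (3), from world to camera coordinates, as OpenCV has them. Camera axes: x right, y down, z forward; pixel columns grow to the right and rows downward; lengths in m; the calibration is good to about 2 mm. A picture is of the moment at which its call begins: read the wrist's pose just before it. camera_model takes no time and is no camera call; for the wrist camera it gives the pose at the moment of the call.
- finish_job(): hands the job in; it is judged then, once.
The state is a dict: "clock": time; "joint_pos": joint angles; "joint_velocities": joint speeds; "joint_torque": joint torques, N m; "position": TCP position; "eef_rot": TCP orientation; "force": force on the tool from outside, world axes, zero at the start; "moment": the same for the moment, N m; "width": opening from 0.0 (shut) to 1.0 (fully open); "finger_force": force on a finger pad.
Only numpy, scipy, OpenCV 4.12 (cv2) and the standard library are available. Lean on these libraries where they do the work, as an engineer would, in place of code of your own. Each camera call takes 0.05 s, during which the arm holds its last target. There are 200 camera calls.

## Working session

There is one attempt and no reset: what is moved stays moved. The work goes in short steps, Python scripts to look and compute and a tool call to move; the robot and the scene stay as the last step left them, time stands still between calls to the robot, and variables do not carry over. Pictures are saved under pics/ and viewed, at most 14 in all, crops included, and the job is handed in when it is done.

Besides the shell and the picture viewer there is one more tool, called in YAML: its name, and indented under it one key for each argument. play_rows: Moves the arm, as the interface text tells. Its arguments: {"type":"object","properties":{"commands":{"type":"array","items":{"type":"array","items":{"type":"number"}}}},"required":["commands"]}

```bash
mkdir -p pics
cat > h.py <<'E'
import numpy as np, cv2
from plant import *
def shot(n,f):
    m=camera_model(n); im=read_camera(n); cv2.imwrite('pics/'+f,cv2.cvtColor(im,cv2.COLOR_RGB2BGR)); return im,m
def ray(m,uv):
    K=np.array([[m['fx'],0,m['cx']],[0,m['fy'],m['cy']],[0,0,1.]])
    p=cv2.undistortPoints(np.array(uv,float).reshape(-1,1,2),K,np.array(m['dist_coeffs'],float)).reshape(-1,2)
    R=cv2.Rodrigues(np.array(m['rvec'],float))[0]; t=np.array(m['tvec'],float).ravel()
    return -R.T@t, np.c_[p,np.ones(len(p))]@R
def onplane(m,uv,z):
    c,d=ray(m,uv); return c+d*((z-c[2])/d[:,2])[:,None]
def proj(m,P):
    K=np.array([[m['fx'],0,m['cx']],[0,m['fy'],m['cy']],[0,0,1.]])
    return cv2.projectPoints(np.array(P,float).reshape(-1,1,3),np.array(m['rvec'],float),np.array(m['tvec'],float),K,np.array(m['dist_coeffs'],float))[0].reshape(-1,2)
E
python3 - <<'E'
from h import *
print(state())
for n in ('top','side','wrist'):
    im,m=shot(n,n+'0.png'); c,d=ray(m,[[320,200]]); print(n,c,d,m['fx'])
E
```

```text
{'clock': 0.0, 'joint_pos': array([ 1.21208474,  0.32183096, -0.07007108,  1.45168516,  0.02258283,
        1.37077187, -0.05690836]), 'joint_velocities': array([-0.00037638,  0.00228827, -0.00105698, -0.00016355,  0.00028709,
       -0.00024285, -0.00117865]), 'joint_torque': array([-2.42066799e-04, -4.91288888e+01, -4.04183641e-01, -3.12529814e+01,
       -6.39472157e-02,  4.35701001e-02,  1.78564374e-04]), 'position': array([ 0.23651853, -0.6048887 ,  0.24045108]), 'eef_rot': array([-3.13968582e+00,  8.50377614e-05,  3.72817731e-01]), 'force': array([-0.10827412, -0.03617385, -0.97382577]), 'moment': array([-0.06567256,  0.03463651,  0.01556295]), 'finger_force': 0.0, 'width': 0.9995712766737678}
top [ 0.53025379 -0.0148538   1.19006783] [[ 0.06594756  0.01940752 -0.99769064]] 369.8846057674963
side [0.58225147 1.03627721 0.87077515] [[ 0.00312795 -0.790466   -0.61266558]] 392.8235178492165
wrist [ 0.30350953 -0.57811734  0.38400126] [[-0.24908138 -0.08716887 -0.96457532]] 358.6527911932002
```

View pics/top0.png

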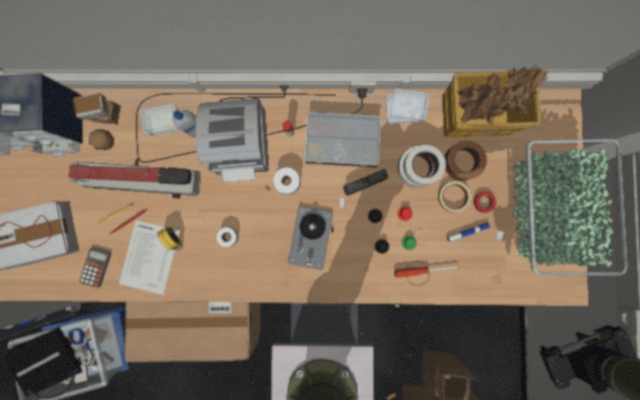

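View pics/side0.png

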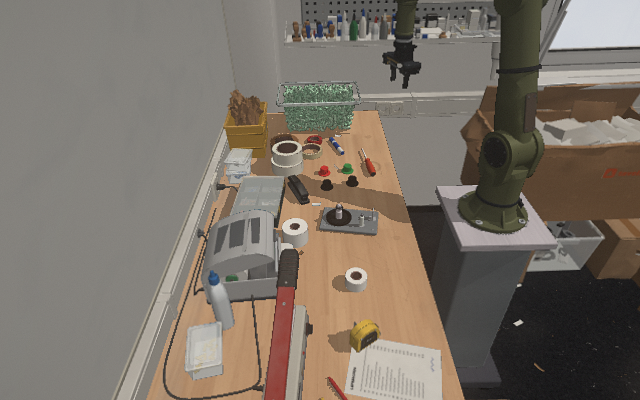

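The top view shows white rolls at (287,180) (about 26 px across), (227,237) (about 20 px) and (422,165) (about 45 px). The unwinder disc is at (312,226). Red things are at (405,213), (288,127) and the ring at (485,200). The cap look-alikes are black at (376,215) and (382,246) and green at (409,242). At about 320 px/m a 62 mm roll spans about 20 px, so the roll is (227,237) and the cap is (405,213). I'll measure both and check them in a crop.

Run:
```python
from h import *
im=cv2.cvtColor(cv2.imread('pics/top0.png'),cv2.COLOR_BGR2RGB); m=camera_model('top')
hsv=cv2.cvtColor(im,cv2.COLOR_RGB2HSV)
def blob(mask,seed,z,name):
    n,l,s,c=cv2.connectedComponentsWithStats(mask.astype(np.uint8))
    k=[i for i in range(1,n) if np.hypot(*(c[i]-seed))<12 and s[i,4]>15]
    for i in k:
        cs,_=cv2.findContours((l==i).astype(np.uint8),cv2.RETR_EXTERNAL,cv2.CHAIN_APPROX_NONE)
        q,r=cv2.minEnclosingCircle(cs[0]); P=onplane(m,[q,(q[0]+r+.5,q[1])],z)
        print(name,np.round(q,1),'area',s[i,4],'P',P[0].round(4),'diam mm',2000*np.linalg.norm(P[1]-P[0]), 2000*np.sqrt(s[i,4]/np.pi)/(r+.5)*np.linalg.norm(P[1]-P[0]))
W=(hsv[...,1]<45)&(hsv[...,2]>150)
for s,z,n in(((287,180),.036,'rollA'),((287,180),.056,'rollA56'),((227,237),.036,'rollB'),((422,165),.056,'rollC')): blob(W,s,z,n)
Rd=((hsv[...,0]<8)|(hsv[...,0]>172))&(hsv[...,1]>130)&(hsv[...,2]>60)
for s in((405,213),(288,127)): blob(Rd,s,.02,'red')
D=hsv[...,2]<60
blob(D,(312,226),.025,'disc')
a=cv2.resize(im[200:260,195:255],(396,396),interpolation=3); b=cv2.resize(im[110:290,270:450][:,:],(396,396),interpolation=3)
sd=cv2.cvtColor(cv2.imread('pics/side0.png'),cv2.COLOR_BGR2RGB)
b=cv2.resize(sd[160:250,290:390],(396,396),interpolation=3)
cv2.imwrite('pics/c1.png',np.hstack([a,b])[...,::-1])
```

```text
rollA [286.2 180.4] area 498 P [0.6678 0.114  0.036 ] diam mm 90.51919729413125 79.15869122700573
rollA56 [286.2 180.4] area 498 P [0.6654 0.1118 0.056 ] diam mm 88.95049924653787 77.78687079454703
rollB [226.  236.7] area 242 P [0.4902 0.3001 0.036 ] diam mm 66.91653474506504 54.924741773302934
rollC [422.  164.7] area 742 P [ 0.7155 -0.3059  0.056 ] diam mm 141.5153355929722 93.91574263809538
red [404.5 213.3] area 174 P [ 0.5668 -0.2589  0.02  ] diam mm 50.15306083023392 46.71294793875518
red [287.  125.5] area 76 P [0.8467 0.1153 0.02  ] diam mm 34.87109878310382 31.618076839960292
disc [312. 226.] area 450 P [0.5252 0.0325 0.025 ] diam mm 83.7088839853053 75.2911566514076
```

View pics/c1.png

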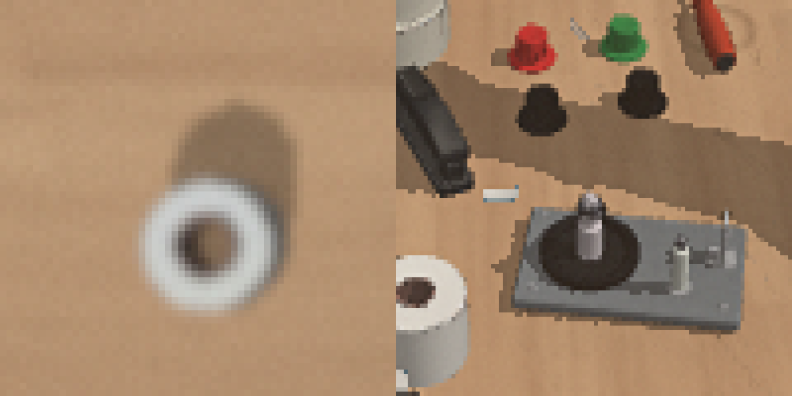

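The crop confirms the choice: the small white roll is near (0.49,0.30). The red cap is near (0.567,-0.259), with black and green look-alikes beside it. The stud is on the unwinder. Next I turn the tool across the unwinder and move over the cap for wrist views.

play_rows:
  commands:
    - [1,0,0,0,0.131]
    - [1,0,0,0,0.131]
    - [1,0,0,0,0.131]
    - [1,0,0,0,0.131]
    - [1,24,-38,0,0]
    - [1,24,-38,0,0]
    - [1,24,-38,0,0]
    - [1,24,-38,0,0]

```text
clock: 0.95
position: [0.3554, -0.4679, 0.2413]
eef_rot: [-3.141, 0.0, -0.151]
force: [0.8, 0.1, -0.2]
width: 0.998
finger_force: 0.0
```

play_rows:
  commands:
    - [1,24,-38,0,0]
    - [1,24,-38,0,0]
    - [1,24,-38,0,0]
    - [1,24,-38,0,0]
    - [1,24,-38,0,0]
    - [1,24,-38,0,0]
    - [1,0,0,0,0]

```text
clock: 1.65
position: [0.5358, -0.2575, 0.2413]
eef_rot: [-3.137, -0.002, -0.139]
force: [-0.2, 0.3, 0.1]
width: 0.998
finger_force: 0.0
```

```bash
cat >> h.py <<'E'
def delta(P,yaw):
    s=state(); p=np.array(s['position']); y=s['eef_rot'][2]
    turn=(y-yaw+np.pi/2)%np.pi-np.pi/2
    d=np.array(P)-p; c,sn=np.cos(y),np.sin(y)
    print('pos',p.round(4),'rot',np.round(s['eef_rot'],3),'t',round(s['clock'],2),'| tool mm dx %.1f dy %.1f dz %.1f turn %.3f'%(1000*(c*d[0]+sn*d[1]),1000*(sn*d[0]-c*d[1]),-1000*d[2],turn))
def hsvof(im): return cv2.cvtColor(im,cv2.COLOR_RGB2HSV)
E
python3 - <<'E'
from h import *
delta([.5252,.0325,.24],-.15)
im,m=shot('wrist','w1.png'); print(proj(m,[[.567,-.259,.02],[.567,-.259,.0]]))
h=hsvof(im); Rd=((h[...,0]<8)|(h[...,0]>172))&(h[...,1]>130)&(h[...,2]>50)
n,l,s,c=cv2.connectedComponentsWithStats(Rd.astype(np.uint8))
for i in range(1,n):
    if s[i,4]>150:print(s[i],c[i].round(1),onplane(m,[c[i]],.012).round(4))
E
```

```text
pos [ 0.5358 -0.2575  0.2413] rot [-3.137e+00 -2.000e-03 -1.390e-01] t 1.65 | tool mm dx -50.7 dy -285.7 dz 1.3 turn 0.011
[[321.9540123  143.76156743]
 [322.09187383 141.67922162]]
[ 530   35   73   70 2519] [563.5  70.2] [[ 0.6065 -0.5076  0.012 ]]
[ 301  118   45   46 1628] [323.2 140.8] [[ 0.569  -0.2605  0.012 ]]
[314 302  70  16 692] [340.5 307.4] [[ 0.3737 -0.2541  0.012 ]]
```

View pics/w1.png

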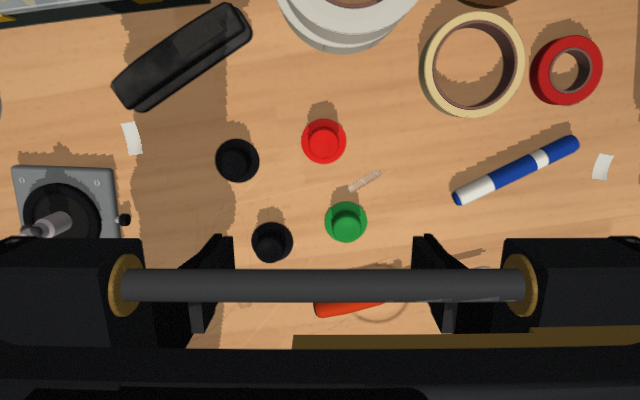

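The wrist view shows the red cap at (323,140), beside the black caps at (237,160) and (272,242) and the green one at (346,221). The stud is at the lower left. I go to the unwinder next.

play_rows:
  commands:
    - [1,-14,-41,0,0]
    - [1,-14,-41,0,0]
    - [1,-14,-41,0,0]
    - [1,-14,-41,0,0]
    - [1,-14,-41,0,0]
    - [1,-14,-41,0,0]
    - [1,-14,-41,0,0]
    - [1,0,0,0,0]

```text
clock: 2.5
position: [0.4763, 0.038, 0.2419]
eef_rot: [-3.14, -0.0, -0.143]
force: [0.7, 0.1, 1.0]
width: 0.993
finger_force: 0.0
```

Run:
```python
from h import *
delta([.4902,.3001,.24],-.15)
im,m=shot('wrist','w2.png'); print(proj(m,[[.5252,.0325,z] for z in(.02,.025,.0745)]))
```

```text
pos [0.4763 0.038  0.2419] rot [-3.14  -0.    -0.143] t 2.5 | tool mm dx -23.6 dy -261.4 dz 1.9 turn 0.007
[[322.46329593 125.19779592]
 [322.45135987 125.51396328]
 [322.31285565 129.18302538]]
```

View pics/w2.png

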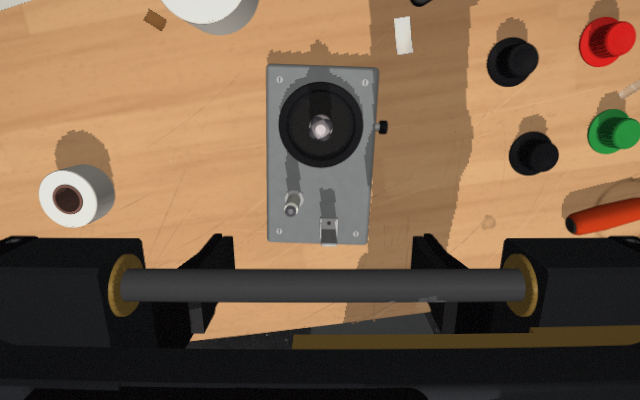

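This view shows the disc at (320,124) with the stud tip at about (320,127), the guide roller at (292,205), and the small roll at (77,196). Next I fit the disc and go to the roll.

```bash
cat >> h.py <<'E'
def discfit(im,m,z,seed):
    h=hsvof(im); D=(h[...,2]<55).astype(np.uint8)
    cs,_=cv2.findContours(D,cv2.RETR_EXTERNAL,cv2.CHAIN_APPROX_NONE)
    for c in cs:
        if cv2.contourArea(c)>1500 and cv2.pointPolygonTest(cv2.convexHull(c),seed,False)>0:
            P=onplane(m,cv2.convexHull(c).reshape(-1,2)+0.,z)[:,:2].astype(np.float32)
            q,r=cv2.minEnclosingCircle(P*1000); bb=(P.max(0)+P.min(0))/2; print('disc',np.round(q,1),'d',2*r,'bbox',(bb*1000).round(1),(P.max(0)-P.min(0))*1000)
E
python3 - <<'E'
from h import *
m=camera_model('wrist'); im=cv2.imread('pics/w2.png')[...,::-1].copy()
discfit(im,m,.025,(321,124))
h=hsvof(im); v=h[90:160,285:360]
M=(h[...,2]>110).astype(np.uint8); M[:100]=0;M[148:]=0;M[:,:300]=0;M[:,345:]=0
ys,xs=np.nonzero(M); print(len(xs),xs.mean(),ys.mean(),xs.min(),xs.max(),ys.min(),ys.max(),onplane(m,[[xs.mean(),ys.mean()]],.0745))
W=((h[...,1]<60)&(h[...,2]>130)).astype(np.uint8)
n,l,s,c=cv2.connectedComponentsWithStats(W); k=l[175,50]; print(s[k],c[k])
B=(h[170:230,40:100]);
E
```

```text
disc [526.5  30.2] d 83.18661499023438 bbox [526.4  30.2] [82.650215 82.649155]
243 320.5679012345679 128.8148148148148 309 331 116 138 [[0.52638931 0.02970273 0.0745    ]]
[  39  170   74   58 2041] [ 69.08623224 198.83684468]
```

play_rows:
  commands:
    - [1,-6,-37,0,0]
    - [1,-10,-37,0,0]
    - [1,-10,-37,0,0]
    - [1,-10,-37,0,0]
    - [1,-10,-37,0,0]
    - [1,-10,-37,0,0]
    - [1,-10,-37,0,0]
    - [1,0,0,0,0]

```text
clock: 3.35
position: [0.4503, 0.3023, 0.2414]
eef_rot: [-3.139, 0.002, -0.146]
force: [0.2, 1.1, -0.2]
width: 1.001
finger_force: 0.0
```

Run:
```python
from h import *
delta([.4902,.3001,.24],-.15)
im,m=shot('wrist','w3.png'); u=proj(m,[[.49,.30,.036]])[0]; print(u)
h=hsvof(im)
W=((h[...,1]<60)&(h[...,2]>130)).astype(np.uint8)
n,l,s,c=cv2.connectedComponentsWithStats(W)
for i in range(1,n):
    if s[i,4]>500:
        print(s[i],c[i].round(1))
        if np.hypot(*(c[i]-u))<40:
            cc,_=cv2.findContours((l==i).astype(np.uint8),cv2.RETR_CCOMP,cv2.CHAIN_APPROX_NONE)
            for k in cc:
                if cv2.contourArea(k)>150:
                    e=cv2.minEnclosingCircle(k); print('circ',e,onplane(m,[e[0]],.036).round(4),onplane(m,[[e[0][0]+e[1],e[0][1]]],.036).round(4))
```

```text
pos [0.4503 0.3023 0.2414] rot [-3.139e+00  2.000e-03 -1.460e-01] t 3.35 | tool mm dx 39.8 dy -3.6 dz 1.4 turn 0.004
[320.72788278 136.01041839]
[   0    0  137   17 1146] [46.  5.]
[ 285  103   64   65 2390] [317.  134.7]
circ ((317.1966857910156, 134.85617065429688), 32.2773323059082) [[0.4916 0.3032 0.036 ]] [[0.4871 0.2725 0.036 ]]
circ ((316.9330749511719, 135.28439331054688), 17.46678352355957) [[0.4912 0.3035 0.036 ]] [[0.4888 0.2869 0.036 ]]
[   33   128   139   141 10225] [ 95.  197.4]
```

The disc fits at 83 mm across and the stud tip agrees, so the seat is at (0.5265, 0.030). The roll fits at 62 mm across, at (0.4914, 0.3033). I descend on the roll.

play_rows:
  commands:
    - [1,41,-7,0,0]
    - [1,0,0,45,0]
    - [1,0,0,45,0]
    - [1,0,0,40,0]
    - [1,0,0,20,0]
    - [1,0,0,0,0]
    - [1,0,0,0,0]

```text
clock: 4.1
position: [0.4942, 0.2973, 0.0917]
eef_rot: [3.141, -0.0, -0.154]
force: [0.3, -0.1, 0.7]
width: 1.002
finger_force: 0.0
```

Run:
```python
from h import *
delta([.4914,.3033,.030],-.15)
im,m=shot('wrist','w4.png')
```

```text
pos [0.4942 0.2973 0.0917] rot [ 3.141 -0.    -0.154] t 4.1 | tool mm dx -3.7 dy -5.5 dz 61.7 turn -0.004
```

View pics/w4.png

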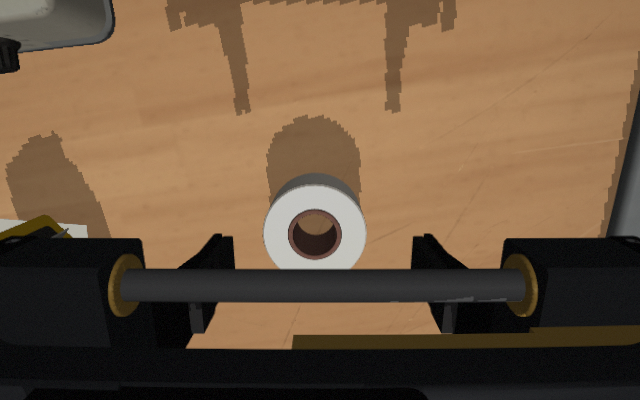

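The roll top is centred at (315,232), slightly left of the finger midline at about 324. That agrees with the computed correction. I correct, descend and grip.

play_rows:
  commands:
    - [1,-4,-5,0,0]
    - [1,0,0,30,0]
    - [1,0,0,32,0]
    - [1,0,0,0,0]
    - [-1,0,0,0,0]
    - [-1,0,0,0,0]
    - [-1,0,0,0,0]
    - [-1,0,0,0,0]

```text
clock: 4.95
position: [0.4906, 0.3051, 0.0309]
eef_rot: [-3.141, -0.002, -0.151]
force: [0.0, -0.9, 0.5]
width: 0.723
finger_force: 0.4
```

Run:
```python
from h import *
delta([.4914,.3033,.030],-.15); s=state(); print(s['width']*87,s['finger_force'],s['force'])
```

```text
pos [0.4906 0.3051 0.0309] rot [-3.141e+00 -2.000e-03 -1.510e-01] t 4.95 | tool mm dx 1.1 dy 1.7 dz 0.9 turn -0.001
62.90919756003972 0.38568078106692383 [ 0.01480975 -0.94126442  0.54575252]
```

play_rows:
  commands:
    - [-1,0,0,0,0]
    - [-1,0,0,-20,0]
    - [-1,0,0,-40,0]
    - [-1,0,0,-40,0]
    - [-1,0,0,-40,0]
    - [-1,0,0,0,0]
    - [-1,0,0,0,0]

```text
clock: 5.65
position: [0.49, 0.305, 0.1703]
eef_rot: [-3.141, -0.002, -0.151]
force: [-0.6, -0.7, -1.8]
width: 0.7
finger_force: 30.0
```

```bash
cat >> h.py <<'E'
def avg(n=6,cam='wrist'):
    Ps=[];ms=[]
    for i in range(n):
        s=state(); ms.append(camera_model(cam)); im=read_camera(cam); Ps.append(np.r_[s['position'],s['eef_rot'][2],s['force'],s['width']*87])
    Ps=np.array(Ps); print('avg',Ps.mean(0).round(4),'sd',Ps[:,:4].std(0).round(4), 'camz sd',np.std([m['tvec'] for m in ms],0).ravel().round(5)); return Ps.mean(0),im,ms[-1]
def go(P,p,yaw=None):
    d=np.array(P)-p[:3]; c,sn=np.cos(p[3]),np.sin(p[3])
    print('tool mm dx %.1f dy %.1f dz %.1f'%(1000*(c*d[0]+sn*d[1]),1000*(sn*d[0]-c*d[1]),-1000*d[2]))
E
python3 - <<'E'
from h import *
p,im,m=avg(); go([.5265,.03,.16],p); cv2.imwrite('pics/w5.png',im[...,::-1])
E
```

```text
avg [ 0.4891  0.3043  0.1684 -0.1513  0.0628 -0.3081 -1.1027 60.8061] sd [0.0004 0.0003 0.0009 0.0001] camz sd [5.6e-04 6.5e-04 7.0e-05]
tool mm dx 78.3 dy 265.6 dz 8.4
```

View pics/w5.png

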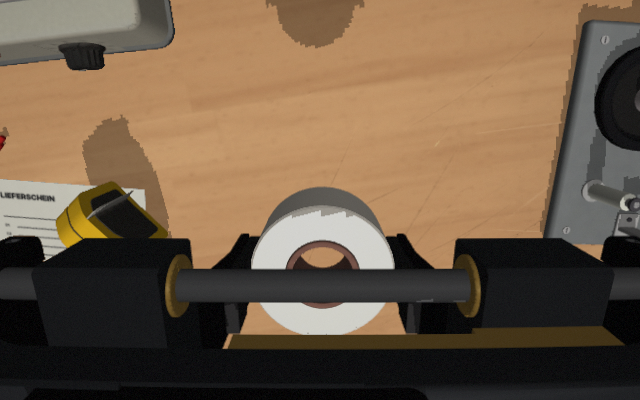

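The roll is held level, with its bore at about (323,273) and its top face spanning columns 251–394. I measure its offset from the TCP.

```bash
cat >> h.py <<'E'
def held(im,m,p,dz=.006):
    h=hsvof(im); W=((h[...,1]<40)&(h[...,2]>150)).astype(np.uint8)
    W[:,:235]=0;W[:,410:]=0;W[:195]=0;W[340:]=0
    n,l,s,c=cv2.connectedComponentsWithStats(W); pts=[]
    ys,xs=np.nonzero(W)
    hull=cv2.convexHull(np.c_[xs,ys].astype(np.int32)).reshape(-1,2)+0.
    P=onplane(m,hull,p[2]+dz)[:,:2]*1000
    A=np.c_[2*P,np.ones(len(P))]; k=np.linalg.lstsq(A,(P**2).sum(1),rcond=None)[0]
    r=np.sqrt(k[2]+k[0]**2+k[1]**2); d=k[:2]-p[:2]*1000; c,sn=np.cos(p[3]),np.sin(p[3])
    print('roll c',k[:2].round(1),'d',(2*r).round(1),'off tool x %.1f y %.1f'%(c*d[0]+sn*d[1],sn*d[0]-c*d[1]))
E
python3 - <<'E'
from h import *
p,im,m=avg(); held(im,m,p)
for i in range(3):
    p,im,m=avg(1); held(im,m,p)
E
```

```text
avg [ 4.89300e-01  3.04700e-01  1.68700e-01 -1.51100e-01  1.03600e-01
 -7.90000e-03 -1.27980e+00  6.07086e+01] sd [0.0002 0.0002 0.0004 0.    ] camz sd [2.5e-04 2.6e-04 6.0e-05]
roll c [490.4 305.7] d 60.4 off tool x 0.9 y -1.1
avg [ 0.4896  0.3049  0.1693 -0.151  -0.2504 -0.4728 -0.6054 61.1962] sd [0. 0. 0. 0.] camz sd [0. 0. 0.]
roll c [490.7 305.7] d 60.2 off tool x 1.0 y -0.9
avg [ 0.4897  0.3049  0.1694 -0.1511 -0.0732  0.1665 -1.2729 60.884 ] sd [0. 0. 0. 0.] camz sd [0. 0. 0.]
roll c [490.8 305.7] d 60.2 off tool x 1.0 y -0.9
avg [ 4.89700e-01  3.04900e-01  1.69500e-01 -1.51100e-01  1.27000e-02
  7.39000e-02 -1.04310e+00  6.08006e+01] sd [0. 0. 0. 0.] camz sd [0. 0. 0.]
roll c [490.8 305.7] d 60.2 off tool x 1.0 y -0.9
```

play_rows:
  commands:
    - [-1,1,38,0,0]
    - [-1,1,38,0,0]
    - [-1,1,38,0,0]
    - [-1,1,38,0,0]
    - [-1,1,38,0,0]
    - [-1,1,38,0,0]
    - [-1,0,38,0,0]
    - [-1,0,0,0,0]

```text
clock: 7.2
position: [0.4549, 0.0351, 0.1694]
eef_rot: [3.138, -0.0, -0.16]
force: [-0.2, -0.3, -1.9]
width: 0.698
finger_force: 30.0
```

Run:
```python
from h import *
p,im,m=avg(8); u=proj(m,[[.5265,.03,.025]])[0]; print(u)
for i in range(4):
    p,im,m=avg(1); discfit(im,m,.025,tuple(map(float,u))); held(im,m,p)
go([.5253,.0293,.168],p)
cv2.imwrite('pics/w6.png',im[...,::-1])
```

```text
avg [ 4.55600e-01  4.06000e-02  1.69600e-01 -1.52100e-01  8.20000e-03
 -4.10000e-02 -1.02110e+00  6.07811e+01] sd [0.0003 0.0025 0.0001 0.0039] camz sd [1.09e-03 3.30e-04 4.00e-05]
[326.29380789 101.74616579]
avg [ 4.55700e-01  4.22000e-02  1.69500e-01 -1.48900e-01  1.44800e-01
  3.99700e-01 -2.36800e-01  6.09495e+01] sd [0. 0. 0. 0.] camz sd [0. 0. 0.]
disc [525.5  34.9] d 83.30427551269531 bbox [525.5  34.9] [82.7637   82.802605]
roll c [458.6  43.7] d 62.4 off tool x 2.7 y -1.9
avg [ 4.5560e-01  4.2000e-02  1.6950e-01 -1.4940e-01  4.1780e-01 -3.4720e-01
 -4.3270e-01  6.0865e+01] sd [0. 0. 0. 0.] camz sd [0. 0. 0.]
disc [525.6  35. ] d 83.25599670410156 bbox [525.6  35. ] [82.74752 82.71878]
roll c [458.6  43.5] d 62.4 off tool x 2.7 y -1.9
avg [ 4.55600e-01  4.18000e-02  1.69500e-01 -1.49700e-01  7.96000e-02
 -2.35900e-01 -9.32700e-01  6.10019e+01] sd [0. 0. 0. 0.] camz sd [0. 0. 0.]
disc [525.7  35. ] d 83.38560485839844 bbox [525.6  35. ] [82.74293  82.826035]
roll c [459.   43.6] d 63.0 off tool x 3.1 y -2.3
avg [ 4.55600e-01  4.16000e-02  1.69400e-01 -1.50000e-01 -4.16900e-01
  1.37000e-02 -7.74800e-01  6.08963e+01] sd [0. 0. 0. 0.] camz sd [0. 0. 0.]
disc [525.5  35. ] d 83.30692291259766 bbox [525.5  34.9] [82.742004 82.881035]
roll c [458.6  43.1] d 62.5 off tool x 2.7 y -2.0
tool mm dx 70.8 dy 1.7 dz 1.4
```

View pics/w6.png

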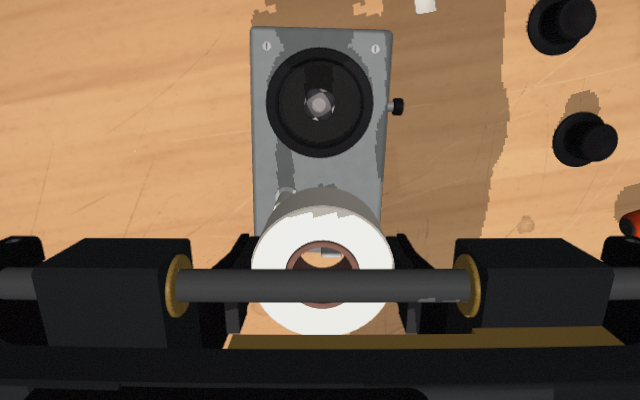

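The disc centre is at (320,103), with the roll held upright in front of it. Now that the arm has settled, the seat reads (0.5255, 0.035), and the earlier reading was taken while the arm was still swinging. I move above the stud and let it settle.

play_rows:
  commands:
    - [-1,23,-1,0,0]
    - [-1,23,-1,0,0]
    - [-1,23,-1,0,0]
    - [-1,0,0,0,0]
    - [-1,0,0,0,0]
    - [-1,0,0,0,0]
    - [-1,0,0,0,0]
    - [-1,0,0,0,0]

```text
clock: 8.6
position: [0.5238, 0.0336, 0.1697]
eef_rot: [3.141, -0.0, -0.151]
force: [-0.1, 0.8, -0.8]
width: 0.702
finger_force: 30.0
```

Run:
```python
from h import *
p,im,m=avg(6); go([.5244,.0343,.169],p)
im,m=shot('top','t2.png'); a=cv2.resize(im[190:260,275:345],(500,500),interpolation=3)
im,m=shot('side','s2.png'); print(proj(m,[[.5255,.035,.02],[.5255,.035,.0745],[.5255,.035,.14]]))
cv2.imwrite('pics/c2.png',cv2.resize(im[150:250,300:400],(500,500),interpolation=3)[...,::-1])
```

```text
avg [ 5.24000e-01  3.36000e-02  1.69700e-01 -1.51100e-01  1.03000e-02
  7.66000e-02 -1.23780e+00  6.08176e+01] sd [0.0001 0.     0.     0.0001] camz sd [6.0e-05 1.2e-04 1.0e-05]
tool mm dx 0.3 dy -0.8 dz 0.7
[[338.64980037 217.24235225]
 [338.77463216 204.45478883]
 [338.93453436 188.19271105]]
```

View pics/c2.png

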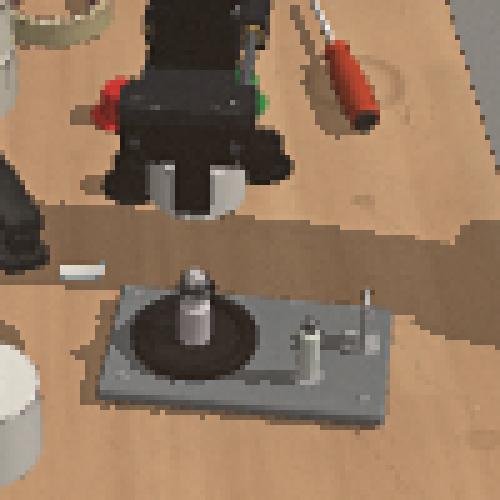

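The side view shows the roll column at 198 and the stud column at 196 (crop px), so they are aligned. I descend and watch the force.

play_rows:
  commands:
    - [-1,0,-0.8,25,0]
    - [-1,0,0,25,0]
    - [-1,0,0,5,0]
    - [-1,0,0,0,0]
    - [-1,0,0,8,0]
    - [-1,0,0,8,0]
    - [-1,0,0,4,0]
    - [-1,0,0,0,0]

```text
clock: 9.8
position: [0.5239, 0.0343, 0.094]
eef_rot: [3.141, 0.001, -0.151]
force: [-0.5, 0.6, -0.9]
width: 0.699
finger_force: 30.0
```

play_rows:
  commands:
    - [-1,0,0,6,0]
    - [-1,0,0,6,0]
    - [-1,0,0,6,0]
    - [-1,0,0,0,0]

```text
clock: 10.2
position: [0.5238, 0.0343, 0.0755]
eef_rot: [3.141, 0.001, -0.151]
force: [0.0, 0.3, -1.0]
width: 0.7
finger_force: 30.0
```

play_rows:
  commands:
    - [-1,0,0,6,0]
    - [-1,0,0,6,0]
    - [-1,0,0,6,0]
    - [-1,0,0,0,0]

```text
clock: 10.6
position: [0.5237, 0.0342, 0.0575]
eef_rot: [3.141, 0.001, -0.151]
force: [-1.1, 0.5, 0.1]
width: 0.696
finger_force: 30.0
```

play_rows:
  commands:
    - [-1,0,0,3,0]
    - [-1,0,0,3,0]
    - [-1,0,0,0,0]

```text
clock: 10.9
position: [0.524, 0.0344, 0.0521]
eef_rot: [3.141, 0.001, -0.151]
force: [0.1, -0.7, -1.6]
width: 0.699
finger_force: 30.0
```

play_rows:
  commands:
    - [-1,0,0,1.5,0]
    - [-1,0,0,0,0]
    - [-1,0,0,0,0]

```text
clock: 11.2
position: [0.5244, 0.0344, 0.0511]
eef_rot: [3.142, -0.0, -0.151]
force: [0.1, 0.3, -1.1]
width: 0.697
finger_force: 30.0
```

play_rows:
  commands:
    - [-1,0,0,1.5,0]
    - [-1,0,0,0,0]
    - [-1,0,0,0,0]

```text
clock: 11.5
position: [0.5246, 0.0344, 0.0507]
eef_rot: [3.141, -0.0, -0.151]
force: [-3.9, 0.0, 7.1]
width: 0.702
finger_force: 30.0
```

Contact at the expected depth. I release and lift clear.

play_rows:
  commands:
    - [1,0,0,0,0]
    - [1,0,0,0,0]
    - [1,0,0,0,0]
    - [1,0,0,0,0]
    - [1,0,0,-10,0]
    - [1,0,0,-40,0]
    - [1,0,0,-45,0]
    - [1,0,0,-45,0]

```text
clock: 12.3
position: [0.524, 0.0346, 0.1916]
eef_rot: [-3.141, 0.0, -0.151]
force: [1.2, 0.3, -0.2]
width: 0.998
finger_force: 0.0
```

play_rows:
  commands:
    - [1,-20,0,0,0]
    - [1,-20,0,0,0]
    - [1,-5,0,0,0]
    - [1,0,0,0,0]
    - [1,0,0,0,0]
    - [1,0,0,0,0]
    - [1,0,0,0,0]
    - [1,0,0,0,0]

```text
clock: 13.1
position: [0.4801, 0.0412, 0.1893]
eef_rot: [-3.141, 0.001, -0.151]
force: [0.0, 0.4, -0.9]
width: 0.999
finger_force: 0.0
```

Run:
```python
from h import *
p,im,m=avg(4)
im2,m2=shot('side','s3.png')
cv2.imwrite('pics/c3.png',np.hstack([cv2.resize(im[60:260,220:420],(395,395),interpolation=3),cv2.resize(im2[160:250,300:390],(395,395),interpolation=3)])[...,::-1])
h=hsvof(im); W=((h[...,1]<45)&(h[...,2]>150)).astype(np.uint8)
u=proj(m,[[.5255,.035,.056]])[0]; print(u)
n,l,s,c=cv2.connectedComponentsWithStats(W)
for i in range(1,n):
    if s[i,4]>900 and np.hypot(*(c[i]-u))<40:
        cc,_=cv2.findContours((l==i).astype(np.uint8),cv2.RETR_CCOMP,cv2.CHAIN_APPROX_NONE)
        for k in cc:
            if cv2.contourArea(k)>300:
                e=cv2.minEnclosingCircle(k); A=onplane(m,[e[0],[e[0][0]+e[1],e[0][1]]],.056); print(e,A[0].round(4),2000*np.linalg.norm(A[1]-A[0]))
go([.5690,-.2605,.2],p)
```

```text
avg [ 4.8000e-01  4.1200e-02  1.8930e-01 -1.5120e-01  5.8300e-02 -9.5000e-03
 -1.0880e-01  8.6906e+01] sd [0.0001 0.     0.     0.    ] camz sd [3.e-05 4.e-05 0.e+00]
[322.98921609 136.67586531]
((322.0870361328125, 136.3480987548828), 40.28034973144531) [0.5258 0.0356 0.056 ] 61.56509133857103
((322.5, 136.5), 22.192440032958984) [0.5257 0.0353 0.056 ] 33.91524757149441
tool mm dx 133.4 dy 284.9 dz -10.7
```

View pics/c3.png

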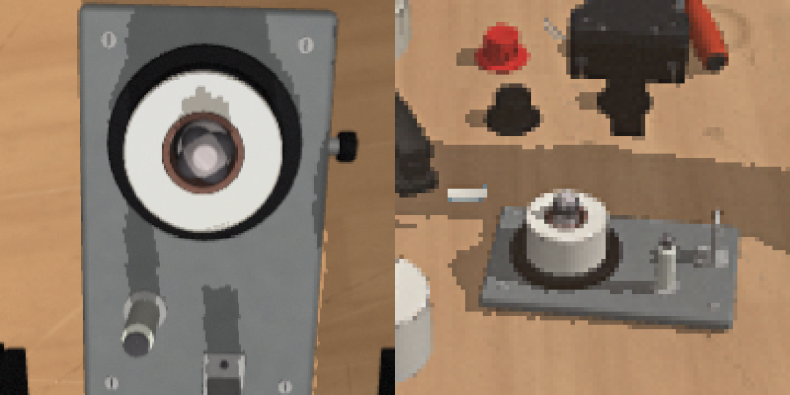

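The roll lies in the recess around the stud: its circle fits at 61.6 mm and is centred on the axis. Next is the cap.

play_rows:
  commands:
    - [1,12,41,0,0]
    - [1,12,41,0,0]
    - [1,12,41,0,0]
    - [1,12,41,0,0]
    - [1,12,41,0,0]
    - [1,12,41,0,0]
    - [1,12,41,0,0]
    - [1,0,0,0,0]

```text
clock: 14.15
position: [0.5183, -0.2632, 0.1889]
eef_rot: [3.138, 0.0, -0.161]
force: [0.3, -0.0, 0.4]
width: 1.002
finger_force: 0.0
```

play_rows:
  commands:
    - [1,0,0,0,0]
    - [1,0,0,0,0]
    - [1,0,0,0,0]
    - [1,0,0,0,0]
    - [1,0,0,0,0]
    - [1,0,0,0,0]

```text
clock: 14.75
position: [0.5198, -0.2548, 0.1897]
eef_rot: [3.141, -0.0, -0.151]
force: [1.5, -0.3, -0.1]
width: 1.002
finger_force: 0.0
```

Run:
```python
from h import *
p,im,m=avg(4); cv2.imwrite('pics/w7.png',im[...,::-1])
h=hsvof(im)
def f(M,nm,z):
    n,l,s,c=cv2.connectedComponentsWithStats(M.astype(np.uint8))
    for i in range(1,n):
        if s[i,4]>700:
            k=cv2.findContours((l==i).astype(np.uint8),0,1)[0][0]; e=cv2.minEnclosingCircle(k)
            A=onplane(m,[e[0],[e[0][0]+e[1],e[0][1]]],z); print(nm,np.round(e[0],1),A[0].round(4),2000*np.linalg.norm(A[1]-A[0]))
Rd=((h[...,0]<8)|(h[...,0]>172))&(h[...,1]>130)&(h[...,2]>50)
f(Rd,'red',.0035); f((h[...,0]>50)&(h[...,0]<85)&(h[...,1]>110),'green',.0035); Dk=h[...,2]<50; Dk[225:]=0; f(Dk,'dark',.0035)
go([.569,-.2605,.025],p)
```

```text
avg [ 0.5197 -0.255   0.1897 -0.1508  0.5663 -0.246   0.3206 87.017 ] sd [0.     0.0001 0.     0.0002] camz sd [0.e+00 2.e-05 0.e+00]
red [603.4  40.6] [ 0.6075 -0.5153  0.0035] 86.92040937234765
red [321.2 128. ] [ 0.5684 -0.2602  0.0035] 48.37159340427243
red [365.2 312.2] [ 0.3745 -0.2773  0.0035] 110.88978192185687
green [347.8 222. ] [ 0.4759 -0.2723  0.0035] 47.247879216222195
dark [152.8  32.3] [ 0.6706 -0.1297  0.0035] 152.2685223181876
dark [522.5  48. ] [ 0.6107 -0.4433  0.0035] 68.38850568499043
dark [220.9 151.7] [ 0.5611 -0.1655  0.0035] 48.47467836159789
dark [ 32.5 203.5] [0.5404 0.0304 0.0035] 78.5943536120703
tool mm dx 49.5 dy -2.0 dz 164.7
```

View pics/w7.png

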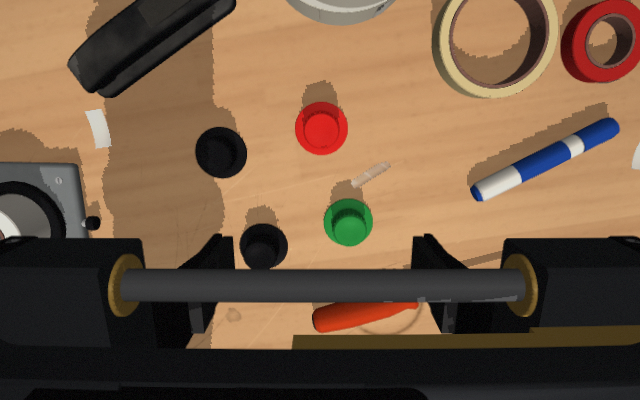

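The red cap is at (321,128) with a 48.4 mm flange. The stud, the black caps and the green cap are well clear. I descend with the fingers partly open and grip it.

play_rows:
  commands:
    - [0.3,24,-0.5,0,0]
    - [0.3,24,-0.8,0,0]
    - [0.3,0,0,40,0]
    - [0.3,0,0,40,0]
    - [0.3,0,0,30,0]
    - [0.3,0,0,0,0]
    - [0.3,0,0,0,0]
    - [0.3,0,0,0,0]

```text
clock: 15.75
position: [0.5689, -0.2617, 0.082]
eef_rot: [3.14, -0.004, -0.151]
force: [0.0, 0.0, 1.0]
width: 0.65
finger_force: 0.0
```

Run:
```python
from h import *
p,im,m=avg(4)
h=hsvof(im); Rd=((h[...,0]<8)|(h[...,0]>172))&(h[...,1]>130)&(h[...,2]>50)
n,l,s,c=cv2.connectedComponentsWithStats(Rd.astype(np.uint8))
for i in range(1,n):
    if s[i,4]>700:
        k=cv2.findContours((l==i).astype(np.uint8),0,1)[0][0]; e=cv2.minEnclosingCircle(k)
        A=onplane(m,[e[0],[e[0][0]+e[1],e[0][1]]],.0035); print(s[i],np.round(e[0],1),A[0].round(4),2000*np.linalg.norm(A[1]-A[0]))
go([.5675,-.2609,.026],p)
```

```text
avg [ 0.5688 -0.2618  0.082  -0.1513  0.1049 -0.0584  0.5609 56.467 ] sd [0.0002 0.0001 0.0002 0.    ] camz sd [3.0e-05 1.8e-04 6.0e-05]
[ 285  182   74   72 4135] [321.7 216.6] [ 0.5688 -0.2603  0.0035] 47.88822683876654
tool mm dx -1.5 dy -0.7 dz 56.0
```

play_rows:
  commands:
    - [0.3,-1,-0.7,20,0]
    - [0.3,0,0,20,0]
    - [0.3,0,0,16,0]
    - [0.3,0,0,0,0]
    - [0.3,0,0,0,0]
    - [0.3,0,0,0,0]

```text
clock: 16.55
position: [0.5674, -0.2607, 0.0247]
eef_rot: [3.141, -0.002, -0.151]
force: [-0.3, 0.2, -0.1]
width: 0.653
finger_force: 0.0
```

play_rows:
  commands:
    - [-1,0,0,0,0]
    - [-1,0,0,0,0]
    - [-1,0,0,0,0]
    - [-1,0,0,0,0]
    - [-1,0,0,0,0]
    - [-1,0,0,0,0]

```text
clock: 17.15
position: [0.5665, -0.2604, 0.0238]
eef_rot: [3.141, -0.0, -0.151]
force: [-0.3, -0.3, 2.1]
width: 0.345
finger_force: 30.0
```

play_rows:
  commands:
    - [-1,0,0,-20,0]
    - [-1,0,0,-40,0]
    - [-1,0,0,-40,0]
    - [-1,0,0,-40,0]
    - [-1,0,0,0,0]
    - [-1,0,0,0,0]
    - [-1,0,0,0,0]
    - [-1,0,0,0,0]

```text
clock: 17.95
position: [0.5653, -0.2599, 0.1615]
eef_rot: [-3.141, 0.003, -0.151]
force: [0.7, 0.1, -0.0]
width: 0.346
finger_force: 30.0
```

Run:
```python
from h import *
p,im,m=avg(4); cv2.imwrite('pics/w8.png',im[...,::-1])
h=hsvof(im); Rd=((h[...,0]<8)|(h[...,0]>172))&(h[...,1]>130)&(h[...,2]>50)
ys,xs=np.nonzero(Rd); k=(abs(xs-322)<70)&(ys>180)&(ys<285); print(xs[k].min(),xs[k].max(),ys[k].min(),ys[k].max())
z=p[2]-.0205
for u in ([xs[k].min(),0],[xs[k].max(),0]): pass
# visible upper (far) arc of flange
P=[]
for x in range(xs[k].min()+3,xs[k].max()-2): P.append([x,ys[k&(xs==x)].min()])
P=onplane(m,P,z)[:,:2]*1000; A=np.c_[2*P,np.ones(len(P))]; q=np.linalg.lstsq(A,(P**2).sum(1),rcond=None)[0]
d=q[:2]-p[:2]*1000; c,s=np.cos(p[3]),np.sin(p[3]); print(q[:2],2*np.sqrt(q[2]+q[0]**2+q[1]**2),'off',c*d[0]+s*d[1],s*d[0]-c*d[1])
go([.5246,.0344,.16],p)
```

```text
avg [ 0.5656 -0.26    0.1619 -0.1511  0.1249  0.1342 -0.363  29.9337] sd [0.0002 0.0001 0.0003 0.    ] camz sd [5.0e-05 2.8e-04 4.0e-05]
277 368 202 269
[ 567.70994727 -259.33348783] 47.5396182533839 off 1.9672709691380332 -0.959383461230882
tool mm dx -84.9 dy -284.9 dz 1.9
```

play_rows:
  commands:
    - [-1,-12.3,-40.7,0,0]
    - [-1,-12.3,-40.7,0,0]
    - [-1,-12.3,-40.7,0,0]
    - [-1,-12.3,-40.7,0,0]
    - [-1,-12.3,-40.7,0,0]
    - [-1,-12.3,-40.7,0,0]
    - [-1,-12.2,-40.8,0,0]
    - [-1,0,0,0,0]

```text
clock: 18.95
position: [0.5231, 0.0423, 0.1638]
eef_rot: [-3.138, 0.0, -0.141]
force: [0.2, -0.5, -0.7]
width: 0.344
finger_force: 30.0
```

play_rows:
  commands:
    - [-1,0,0,0,0]
    - [-1,0,0,0,0]
    - [-1,0,0,0,0]
    - [-1,0,0,0,0]
    - [-1,0,0,0,0]
    - [-1,0,0,0,0]
    - [-1,0,0,0,0]

```text
clock: 19.65
position: [0.5244, 0.0342, 0.1635]
eef_rot: [3.142, 0.0, -0.152]
force: [-0.1, -0.3, -0.3]
width: 0.345
finger_force: 30.0
```

Run:
```python
from h import *
p,im,m=avg(4); go([.5236,.0347,.162],p)
```

```text
avg [ 0.5244  0.0343  0.1635 -0.1513 -0.0991 -0.3047 -0.2542 30.1492] sd [0.     0.0001 0.     0.0001] camz sd [0. 0. 0.]
tool mm dx -0.8 dy -0.3 dz 1.5
```

Apply the small correction and descend to just below the nose tip.

play_rows:
  commands:
    - [-1,-0.8,-0.3,20,0]
    - [-1,0,0,20,0]
    - [-1,0,0,15,0]
    - [-1,0,0,5,0]
    - [-1,0,0,5,0]
    - [-1,0,0,0,0]
    - [-1,0,0,0,0]

```text
clock: 20.55
position: [0.5241, 0.0349, 0.0991]
eef_rot: [-3.141, -0.001, -0.151]
force: [0.5, -0.4, -0.1]
width: 0.346
finger_force: 30.0
```

play_rows:
  commands:
    - [-1,0,0,2,0]
    - [-1,0,0,2,0]
    - [-1,0,0,0,0]
    - [-1,0,0,0,0]

```text
clock: 20.95
position: [0.5236, 0.0348, 0.0945]
eef_rot: [3.141, 0.0, -0.151]
force: [-0.3, -0.4, -0.7]
width: 0.342
finger_force: 30.0
```

play_rows:
  commands:
    - [-1,0,0,2,0]
    - [-1,0,0,2,0]
    - [-1,0,0,0,0]
    - [-1,0,0,0,0]

```text
clock: 21.35
position: [0.5238, 0.0341, 0.0907]
eef_rot: [3.141, -0.0, -0.152]
force: [-0.0, -2.1, 2.0]
width: 0.347
finger_force: 30.0
```

play_rows:
  commands:
    - [-1,0,0,2,0]
    - [-1,0,0,2,0]
    - [-1,0,0,0,0]
    - [-1,0,0,0,0]

```text
clock: 21.75
position: [0.5241, 0.0343, 0.0871]
eef_rot: [3.141, -0.001, -0.152]
force: [-2.1, -2.7, 5.9]
width: 0.345
finger_force: 30.0
```

play_rows:
  commands:
    - [-1,0,0,2,0]
    - [-1,0,0,2,0]
    - [-1,0,0,0,0]
    - [-1,0,0,0,0]

```text
clock: 22.15
position: [0.5231, 0.0347, 0.0815]
eef_rot: [3.142, 0.001, -0.151]
force: [2.8, -3.0, -7.4]
width: 0.349
finger_force: 30.0
```

play_rows:
  commands:
    - [-1,0,0,2,0]
    - [-1,0,0,2,0]
    - [-1,0,0,0,0]
    - [-1,0,0,0,0]

```text
clock: 22.55
position: [0.5237, 0.035, 0.0797]
eef_rot: [3.141, -0.0, -0.151]
force: [-1.9, -3.1, 6.3]
width: 0.346
finger_force: 30.0
```

It clicked (the force dropped to −7 N) and is now home. I press firmly and hold.

play_rows:
  commands:
    - [-1,0,0,2,0]
    - [-1,0,0,2,0]
    - [-1,0,0,0,0]
    - [-1,0,0,0,0]
    - [-1,0,0,0,0]

```text
clock: 23.05
position: [0.5242, 0.0351, 0.0792]
eef_rot: [3.139, -0.001, -0.151]
force: [-11.1, -4.1, 30.1]
width: 0.349
finger_force: 30.0
```

Run:
```python
from h import *
p,im,m=avg(5)
im2,m2=shot('side','s9.png')
cv2.imwrite('pics/c9.png',np.hstack([cv2.resize(im[120:340,210:430],(395,395)),cv2.resize(im2[160:250,300:390],(395,395),interpolation=3)])[...,::-1])
```

```text
avg [  0.5241   0.035    0.0792  -0.151  -11.3325  -3.3737  30.2374  30.1923] sd [0. 0. 0. 0.] camz sd [0. 0. 0.]
```

View pics/c9.png

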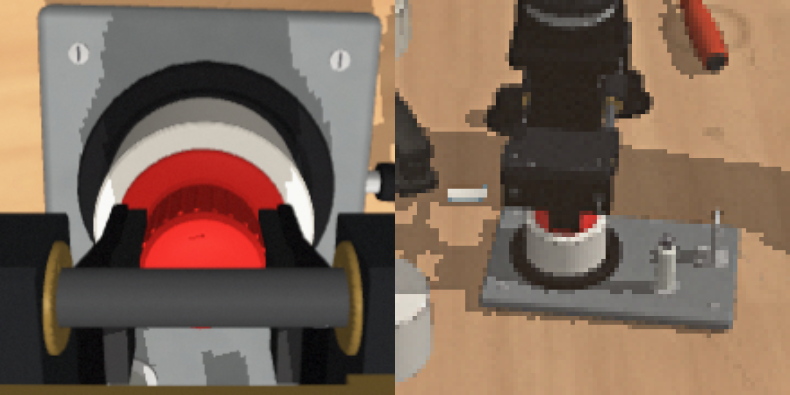

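The cap flange lies flat on the roll at the expected height. It is held with a steady 30 N.

```bash
python3 -c "
from plant import *
print(finish_job())"
```

```text
the job is handed in; nothing more can be done
None
```

I handed the job in with the label roll flat in the recess and the red hub cap clicked home on it, still gripped and pressed down with about 30 N; the hand-in returned no verdict.

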